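# Find the hidden rib under the deck

### The job

One of the four white deck boards is backed by a hidden yellow rib, whose ends stick out at the front and back; the other boards are soft. Press that board down firmly with the gripper's fingertips until it stops giving and goes stiff against the rib, and let it up again. Then stand the brass weight upright on that same board, over the rib, to mark it, and let go.

Things in the scene. Friction and masses are not known exactly. Their poses are not given: they have to be found in the camera images.
- ribbed_board_unit: The white board with the rib, one of four like boards side by side (170 long in x, 62 wide in y, 65 mm apart) in a low blue-grey deck of 180 x 288 mm; board tops 41 mm above the worktop. Its yellow rib, 26 mm wide, sticks out 28 mm at front and back (tops at 31 mm). Origin: mid-board, 33 mm below its top; x along the board, away from the robot, y across, z up. Order, place and yaw vary.
- ribbed_board (a joint): How far this board is pressed down, in m: 0 when left alone. It sinks on springs for 4 mm (under 1 N to start, about 4 N at the end), then rests hard on the rib; a press of 6 to 12 N is plenty. The other boards have the same springs but no rib and sink 11 mm. It springs back when let go; the brass weight alone sinks it about 2 mm.
- brass_weight: Brass check weight, about 200 g, round, 30 mm in diameter, 51 mm high, with a narrower knob on top; stands on the worktop to the left of the deck, near a red rubber bulb and a small vial with a black cap (the three swap places). Origin: centre of its underside; z up along its axis. Its lower body, 30 mm across, can be gripped about 25 mm above its underside.

How it is judged:
On the way, in this order (a step that is already met when the one before it is completed fails the run):
1. the fingers press the ribbed board down until it is stiff against the rib (value of joint ribbed_board above 0.0034 m and contact force between the fingers and ribbed_board_unit above 3 N), for 0.1 s.
2. the board is let up again, before the weight is on it (value of joint ribbed_board below 0.001 m and contact force between the fingers and ribbed_board_unit below 0.1 N), for 0.1 s.
3. the brass weight stands on the ribbed board (y of brass_weight in the frame of ribbed_board_unit between -0.02 and 0.02 m and x of brass_weight in the frame of ribbed_board_unit between -0.07 and 0.07 m and z of brass_weight in the frame of ribbed_board_unit between 0.025 and 0.037 m and angle between brass_weight's own z axis and vertical below 0.17 rad and contact force between the fingers and brass_weight below 0.1 N), for 0.2 s.
At the end, for the whole second after the job is handed in: The brass weight stands upright (within 10 degrees), at rest and released, on the ribbed board: its centre within 20 mm of the board's middle line and within 70 mm of its middle along its length, with nothing else pressing the board down (all of step 3 and linear speed of brass_weight below 0.02 m/s and value of joint ribbed_board below 0.0034 m); the robot touches nothing.
It also fails if it takes over 54 s, if anything falls off the work surface, if the arm or the gripper's body presses on something with over 40 N, if the wrist force passes 120 N, or if a joint passes its speed limit or range.

### The arm

A 6-joint arm with a two-finger parallel gripper is mounted at the origin on a cart in front of the work surface, level with it; the furniture and walls round the work are solid. World frame = base frame: x ahead of the robot, y to its left, z up, the work surface at z = 0. Lengths are in m, angles in rad, forces in N, time in s.
With the tool pointing down it reaches from about 0.35 to 0.775 m from the base axis. Payload 7.3 kg.
Tool frame: the origin (TCP) lies on the centre line of the jaws, within the pads' length; the fingertips stand 25 mm ahead of it and the grasp point (between the pads) lies 6 mm ahead of it; z points along the fingers, y is the line along which they close (so a half turn about z gives the same grasp; the last joint's range is limited). The gripper opens to 92 mm and grips with 3 to 60 N. Pads are 19 mm wide; open, the fingers measure 130 mm over their backs; the gripper's body (75 mm by 190 mm) begins 47 mm behind the grasp point.
Start: joints at [-1.29, 0.342, 1.524, -0, 1.275, -0.146], TCP at [0.217, -0.478, 0.252] pointing down, gripper open.
Joint ranges: [-2.53, 2.53], [-0.77, 2.02], [0.04, 2.7], [-1, 4.14], [0.28, 2.66], [-3.11, 3.11]. Speed limits (rad/s): [2.57, 2.57, 3.14, 3.14, 3.14, 3.14].

### API

Orientations are given as [roll, pitch, yaw] about the fixed x, y, z axes, in that order (R = Rz(yaw) Ry(pitch) Rx(roll)).
In Python, from cell import telemetry, eyes, order gives the robot as it stands. The module is installed in compiled form; this text tells all that it offers.
- The arm moves only by the tool servo_tool, never from a script. Its argument "plan" is text: rows parted by semicolons, each of 7 numbers parted by spaces: the turn, a rotation vector about the world's x, y, z in degrees, then the shift along the world's x, y, z in m, then the closure, from -1 (fully open) to 1 (shut). In form: ax ay az dx dy dz fingers; .... A call has 1 to 5 rows; each row is the pose to reach, as a shift and turn from the pose commanded when the call began; what a row does not reach only later rows make up. A row lasts 1/10 s, in which the tool goes at most 50 mm and 8.59 degrees, less where a joint would pass 70% of its speed; a pose out of reach is approached as far as the arm can. A call with a gripper value outside its range is refused whole. The fingers move at their own pace and stop on an object; the grip force is fixed at half the most. Time passes only in rows, so rows that repeat a pose let the fingers close. It gives the time, the measured TCP pose, the force, the opening and the grip force at its end, in the units of the state.
- telemetry.sense(): the state, without advancing time (a new reading comes with each control period).
- eyes.read_camera(name): name is "side" or "top"; returns a dict with "color" (400x640x3 uint8, red, green, blue), "fx", "fy", "cx", "cy" (pixels), "D" ([k1, k2, p1, p2, k3] as OpenCV has them; the pictures are not rectified), "xyz" and "attitude" of the camera in the world. Camera axes: x right, y down, z forward; pixel columns grow to the right and rows downward; lengths in m; the calibration is good to about 2 mm. A picture is of the moment at which its call begins. There is no depth.
- order.sign_off(): hands the job in; it is judged then, once.
The state is a dict: "time_s": time; "joint_positions": joint angles; "joint_velocities": joint speeds; "effort": joint torques, N m; "position": TCP position; "tool_rot": TCP orientation; "force": force on the tool from outside, world axes, zero at the start; "wrist_torque": the same for the moment, N m; "width": finger opening in m; "grip_force": force on a finger pad.
Only numpy, scipy, OpenCV 4.12 (cv2) and the standard library are available. Lean on these libraries where they do the work, as an engineer would, in place of code of your own. Each camera call takes 0.05 s, during which the arm holds its last target. There are 200 camera calls.

## Working session

There is one attempt and no reset: what is moved stays moved. The work goes in short steps, Python scripts to look and compute and a tool call to move; the robot and the scene stay as the last step left them, time stands still between calls to the robot, and variables do not carry over. Pictures are saved under pics/ and viewed, at most 10 in all, crops included, and the job is handed in when it is done.

Besides the shell and the picture viewer there is one more tool, called after "Emit:" by a JSON object that holds its "method" and its "body". servo_tool: Moves the arm, as the interface text tells. Its arguments: {"type":"object","properties":{"plan":{"type":"string"}},"required":["plan"]}

```bash
mkdir -p pics
cat > h.py <<'E'
import numpy as np, cv2
from cell import telemetry, eyes, order
from scipy.spatial.transform import Rotation as R
def cam(n,save=None):
    c=eyes.read_camera(n)
    if save: cv2.imwrite(save,c["color"][:,:,::-1])
    return c
def rot(c):
    a=np.array(c["attitude"],float)
    return a if a.shape==(3,3) else (R.from_euler('xyz',a).as_matrix() if a.size==3 else R.from_quat(a).as_matrix())
def pt(c,u,v,z):
    K=np.array([[c["fx"],0,c["cx"]],[0,c["fy"],c["cy"]],[0,0,1]])
    p=cv2.undistortPoints(np.array([[[u,v]]],float),K,np.array(c["D"],float))[0,0]
    d=rot(c)@np.array([p[0],p[1],1]); o=np.array(c["xyz"])
    return o+d*(z-o[2])/d[2]
E
python3 - <<'E'
from h import *
import pickle
for n in("top","side"):
    c=cam(n,f"pics/{n}0.png"); pickle.dump(c,open(n+".pkl","wb")); print({k:c[k] for k in c if k!="color"})
print(telemetry.sense())
E
```

```text
{'fx': 383.68223288594555, 'fy': 383.68223288594555, 'cx': 318.8459219346373, 'cy': 200.72868949104807, 'D': array([-0.00301859,  0.        ,  0.        ,  0.        ,  0.        ]), 'xyz': array([ 0.36121336, -0.00212608,  0.89243183]), 'attitude': array([-3.03254633,  0.01864612, -1.56275226])}
{'fx': 432.2676565227615, 'fy': 432.2676565227615, 'cx': 313.5812332077988, 'cy': 192.40510750236214, 'D': array([-0.04760526,  0.        ,  0.        ,  0.        ,  0.        ]), 'xyz': array([0.29434358, 0.74493446, 0.43523655]), 'attitude': array([-2.02679754,  0.01993359, -2.88708242])}
{'time_s': 0.1, 'joint_positions': array([-1.29001374e+00,  3.42631637e-01,  1.52492125e+00,  1.33412818e-05,
        1.27539558e+00, -1.45973068e-01]), 'joint_velocities': array([ 0.00178604, -0.003636  , -0.00383674, -0.00208168,  0.00063885,
       -0.00018291]), 'effort': array([ 2.97969935e-03, -4.31999695e+01, -2.44695836e+01,  7.19019002e-02,
        5.25513757e-02, -4.12522070e-05]), 'position': array([ 0.21725252, -0.47757944,  0.25112563]), 'tool_rot': array([-3.14025311e+00, -2.09833071e-04,  4.26751617e-01]), 'force': array([-0.86774787, -0.18041003, -0.24180999]), 'wrist_torque': array([ 0.01365136, -0.04995683, -0.02067065]), 'grip_force': 0.0, 'width': 0.09199242344471929}
```

View pics/top0.png

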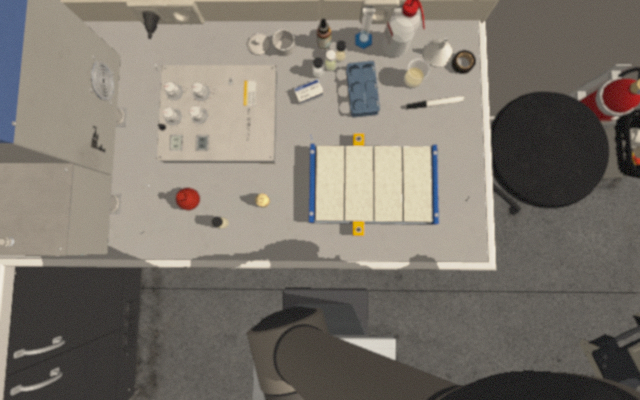

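View pics/side0.png

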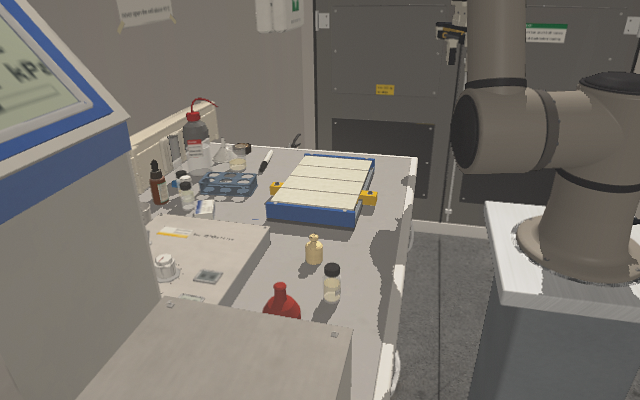

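The top view shows the yellow rib ends at about (359,139) and (358,229), which puts the rib under the second board from the left (middle about (359,184)). The brass weight is at about (262,200), the bulb at (188,199) and the vial at (219,222). The side view shows the brass base at about (314,262).

Run:
```python
from h import *
import pickle
t=pickle.load(open("top.pkl","rb"));s=pickle.load(open("side.pkl","rb"))
a=cv2.resize(t["color"][125:245,235:395],None,fx=5,fy=5,interpolation=cv2.INTER_CUBIC)[:,:,::-1]
cv2.imwrite("pics/topc.png",a)
b=cv2.resize(s["color"][225:305,255:355],None,fx=6,fy=6,interpolation=cv2.INTER_CUBIC)[:,:,::-1]
cv2.imwrite("pics/sidec.png",b)
hsv=cv2.cvtColor(t["color"],cv2.COLOR_RGB2HSV)
m=cv2.inRange(hsv,(18,170,120),(32,255,255))
n,l,st,ce=cv2.connectedComponentsWithStats(m)
for i in range(1,n):
    if st[i,4]>30: print(st[i],ce[i],pt(t,*ce[i],.031))
```

```text
[353 134  11  11  85] [357.98823529 139.34117647] [ 0.5976707  -0.07401075  0.031     ]
[353 222  11  14 109] [357.87155963 227.65137615] [ 0.39533107 -0.0731295   0.031     ]
```

View pics/topc.png

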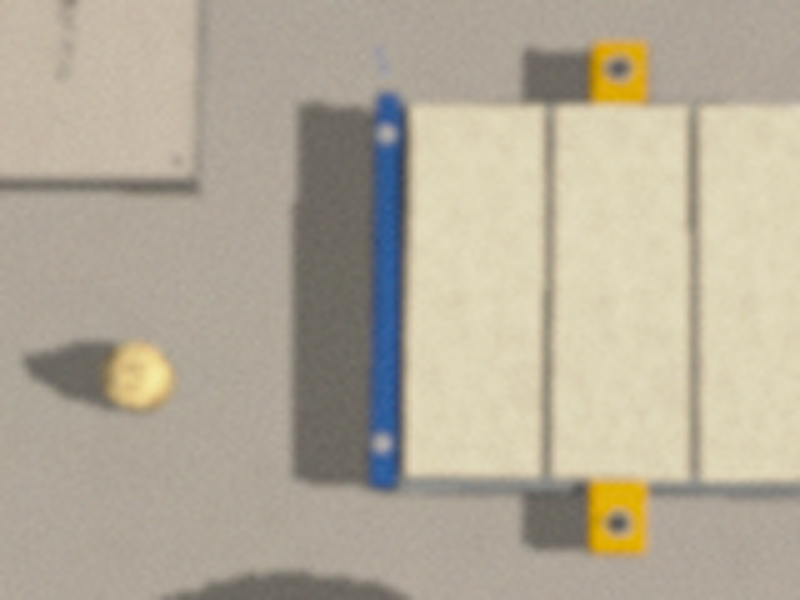

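View pics/sidec.png

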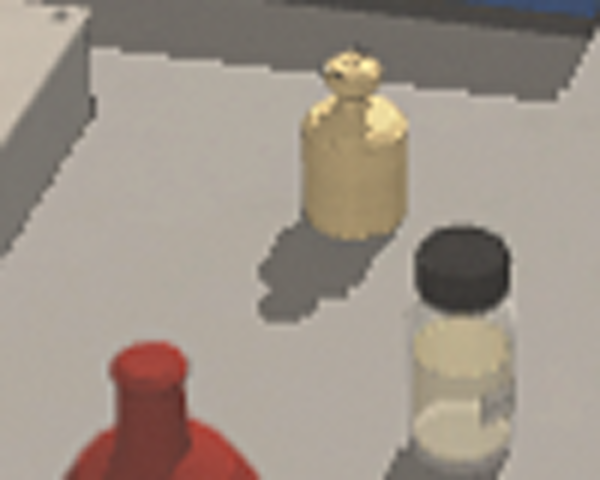

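The top crop shows the ribbed board's corners at (345.6,146), (373.6,146), (345.2,221), (373.6,221.4) and the brass body's disc centred at (262.6,200.4). The side crop has the brass axis at u = 314.2 and the front of its base at v = 264.7.

Run:
```python
from h import *
import pickle
t=pickle.load(open("top.pkl","rb"));s=pickle.load(open("side.pkl","rb"))
o=lambda u,v:(235+u/5,125+v/5)
P=[pt(t,*o(*q),.041) for q in((553,105),(693,105),(551,480),(693,482))]
print(np.array(P),np.mean(P,0))
for q in((590,72),(647,72),(590,517),(647,517)): print(pt(t,*o(*q),.031))
f=(P[0]+P[1]-P[2]-P[3]);print("yaw",np.degrees(np.arctan2(f[1],f[0])),np.linalg.norm(f)/2)
print("brass top",[pt(t,*o(138.5,377),z) for z in(.03,.034,.045)])
print("brass side front base",pt(s,255+355/6,225+238/6,0), "mid",pt(s,255+355/6,225+185/6,.025))
print("vial cap", pt(t,219,222,.05), "bulb",pt(t,188,199,.04))
print("deck",[pt(t,u,v,.045) for u,v in((312,145),(437,145),(310,222),(437,222))])
```

```text
[[ 0.57939383 -0.0451123   0.041     ]
 [ 0.57960657 -0.10838698  0.041     ]
 [ 0.40945384 -0.04430205  0.041     ]
 [ 0.40900522 -0.10710975  0.041     ]] [ 0.49436486 -0.07622777  0.041     ]
[ 0.59749784 -0.06257909  0.031     ]
[ 0.59757712 -0.08869586  0.031     ]
[ 0.39357942 -0.062242    0.031     ]
[ 0.39376547 -0.08770073  0.031     ]
yaw -0.3512117830467677 0.17027386537558714
brass top [array([0.4555023 , 0.14209147, 0.03      ]), array([0.45506498, 0.14142258, 0.034     ]), array([0.45386236, 0.13958314, 0.045     ])]
brass side front base [ 4.54689440e-01  1.59072653e-01 -5.55111512e-17] mid [0.45171762 0.16862531 0.025     ]
vial cap [0.40478215 0.23434058 0.05      ] bulb [0.45657019 0.30922231 0.04      ]
deck [array([0.58042819, 0.03090975, 0.045     ]), array([ 0.58136848, -0.24995533,  0.045     ]), array([0.406474  , 0.03359371, 0.045     ]), array([ 0.40842674, -0.24556753,  0.045     ])]
```

Emit:
{"method": "servo_tool", "body": {"plan": "0 0 -8 0.03 0.04 0 1; 0 0 -16 0.06 0.08 0 1; 0 0 -24.5 0.09 0.12 0 1; 0 0 -24.5 0.115 0.16 0 1; 0 0 -24.5 0.14 0.2 0 1"}}

```text
time_s: 0.6
position: [0.3571, -0.2776, 0.2515]
tool_rot: [-3.141, 0.0, -0.002]
force: [0.7, -0.7, -0.0]
width: 0.056
grip_force: 0.0
```

Emit:
{"method": "servo_tool", "body": {"plan": "0 0 0 0.03 0.04 -0.02 1; 0 0 0 0.06 0.08 -0.04 1; 0 0 0 0.09 0.12 -0.07 1; 0 0 0 0.115 0.16 -0.1 1; 0 0 0 0.137 0.202 -0.13 1"}}

```text
time_s: 1.1
position: [0.4829, -0.0963, 0.1355]
tool_rot: [3.141, -0.0, -0.001]
force: [1.2, -0.5, 0.5]
width: 0.0164
grip_force: 0.0
```

Emit:
{"method": "servo_tool", "body": {"plan": "0 0 0 0 0 0 1; 0 0 0 0 0 0 1; 0 0 0 0 0 -0.02 1; 0 0 0 0 0 -0.04 1; 0 0 0 0 0 -0.04 1"}}

```text
time_s: 1.6
position: [0.4806, -0.0989, 0.0956]
tool_rot: [-3.141, 0.003, -0.003]
force: [-0.6, 0.5, 0.7]
width: 0.0007
grip_force: 0.0
```

```bash
python3 -c "
from h import *
t=cam('top')
a=cv2.resize(t['color'][125:245,300:460],None,fx=5,fy=5)[:,:,::-1];cv2.imwrite('pics/t1.png',a)
s=telemetry.sense();print(s['position'],s['tool_rot'],s['width'],s['force'])"
```

```text
[ 0.48138135 -0.09901048  0.09675267] [-3.14151647e+00  1.03118015e-03 -2.63464749e-03] 0.00038198109038084293 [-0.08896614  0.37481233  0.67644825]
```

View pics/t1.png

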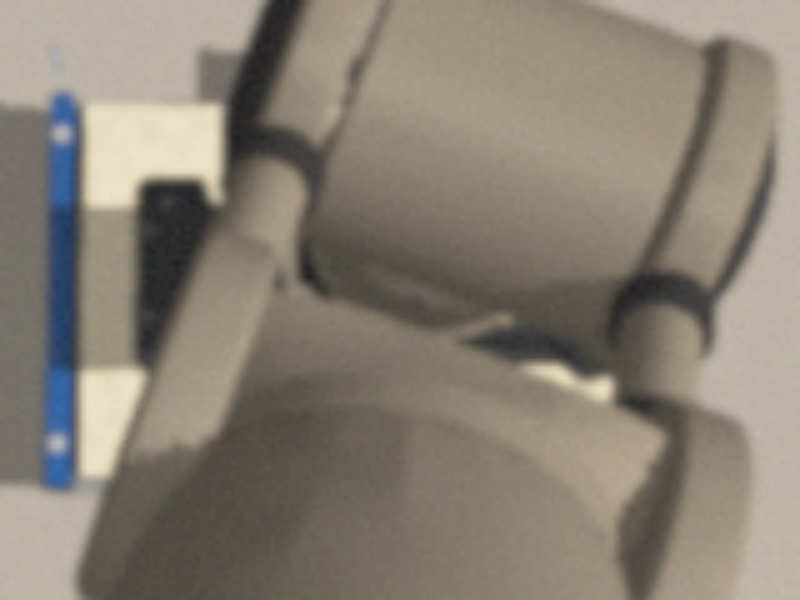

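The top crop shows the arm hiding the board, with the gripper body's left end at about x = 140. The TCP reads y -0.099, so it stopped short and needs +0.023 in y and +0.013 in x.

Emit:
{"method": "servo_tool", "body": {"plan": "0 0 0 0.013 0.023 0 1; 0 0 0 0.013 0.023 0 1; 0 0 0 0.013 0.023 -0.01 1; 0 0 0 0.013 0.023 -0.02 1; 0 0 0 0.013 0.023 -0.024 1"}}

```text
time_s: 2.15
position: [0.4941, -0.0753, 0.0715]
tool_rot: [-3.141, 0.002, -0.002]
force: [-0.1, -0.5, -0.1]
width: 0.0002
grip_force: 0.0
```

Emit:
{"method": "servo_tool", "body": {"plan": "0 0 0 0 0 -0.001 1; 0 0 0 0 0 -0.002 1; 0 0 0 0 0 -0.003 1; 0 0 0 0 0 -0.004 1; 0 0 0 0 0 -0.005 1"}}

```text
time_s: 2.65
position: [0.4951, -0.0749, 0.0677]
tool_rot: [3.141, -0.0, -0.001]
force: [-0.3, 0.7, -0.1]
width: 0.0004
grip_force: 0.0
```

Emit:
{"method": "servo_tool", "body": {"plan": "0 0 0 0 0 -0.001 1; 0 0 0 0 0 -0.002 1; 0 0 0 0 0 -0.003 1; 0 0 0 0 0 -0.003 1; 0 0 0 0 0 -0.003 1"}}

```text
time_s: 3.15
position: [0.495, -0.0748, 0.0647]
tool_rot: [3.141, -0.0, -0.001]
force: [0.5, 0.7, 2.0]
width: 0.0005
grip_force: 0.9
```

Emit:
{"method": "servo_tool", "body": {"plan": "0 0 0 0 0 -0.0005 1; 0 0 0 0 0 -0.001 1; 0 0 0 0 0 -0.0015 1; 0 0 0 0 0 -0.0015 1; 0 0 0 0 0 -0.0015 1"}}

```text
time_s: 3.65
position: [0.4951, -0.0749, 0.0631]
tool_rot: [3.142, -0.0, -0.001]
force: [-0.6, 0.9, 2.8]
width: 0.0001
grip_force: 1.6
```

Emit:
{"method": "servo_tool", "body": {"plan": "0 0 0 0 0 -0.0005 1; 0 0 0 0 0 -0.001 1; 0 0 0 0 0 -0.001 1; 0 0 0 0 0 -0.001 1"}}

```text
time_s: 4.05
position: [0.4951, -0.0748, 0.0622]
tool_rot: [3.141, -0.0, -0.001]
force: [-0.4, 1.1, 5.8]
width: 0.0004
grip_force: 2.5
```

Emit:
{"method": "servo_tool", "body": {"plan": "0 0 0 0 0 -0.0003 1; 0 0 0 0 0 -0.0006 1; 0 0 0 0 0 -0.0006 1; 0 0 0 0 0 -0.0006 1"}}

```text
time_s: 4.45
position: [0.4951, -0.0749, 0.0621]
tool_rot: [3.141, -0.0, -0.001]
force: [-2.4, 1.7, 10.8]
width: 0.0007
grip_force: 5.0
```

It stopped giving at z = 0.0621, and the force rose from 5.8 to 10.8 N, so it is stiff against the rib. I'll let it up now.

Emit:
{"method": "servo_tool", "body": {"plan": "0 0 0 0 0 0.01 1; 0 0 0 0 0 0.03 1; 0 0 0 0 0 0.06 1; 0 0 0 0 0 0.08 -1; 0 0 0 0 0 0.08 -1"}}

```text
time_s: 4.95
position: [0.4965, -0.0754, 0.1442]
tool_rot: [3.14, -0.005, -0.001]
force: [1.1, -0.7, -0.7]
width: 0.012
grip_force: 0.0
```

Emit:
{"method": "servo_tool", "body": {"plan": "0 0 0 -0.01 0.04 0 -1; 0 0 0 -0.02 0.08 0 -1; 0 0 0 -0.025 0.12 0 -1; 0 0 0 -0.03 0.15 0 -1; 0 0 0 -0.035 0.18 0 -1"}}

```text
time_s: 5.45
position: [0.459, 0.1065, 0.1407]
tool_rot: [3.141, 0.002, -0.0]
force: [-0.7, 0.3, -0.1]
width: 0.0517
grip_force: 0.0
```

Emit:
{"method": "servo_tool", "body": {"plan": "0 0 0 -0.003 0.02 0 -1; 0 0 0 -0.005 0.038 0 -1; 0 0 0 -0.005 0.038 0 -1; 0 0 0 -0.005 0.038 0 -1"}}

```text
time_s: 5.85
position: [0.4546, 0.143, 0.1408]
tool_rot: [3.141, 0.001, 0.0]
force: [-0.2, -0.8, 0.4]
width: 0.0842
grip_force: 0.0
```

Emit:
{"method": "servo_tool", "body": {"plan": "0 0 0 0 0 -0.02 -1; 0 0 0 0 0 -0.04 -1; 0 0 0 0 0 -0.05 -1; 0 0 0 0 0 -0.05 -1; 0 0 0 0 0 -0.05 -1"}}

```text
time_s: 6.35
position: [0.4553, 0.1427, 0.0917]
tool_rot: [3.141, -0.0, -0.002]
force: [0.2, 0.1, 0.6]
width: 0.0921
grip_force: 0.0
```

```bash
python3 -c "
from h import *
t=cam('side')
a=cv2.resize(t['color'][180:300,235:395],None,fx=5,fy=5,interpolation=cv2.INTER_CUBIC)[:,:,::-1];cv2.imwrite('pics/s1.png',a)"
```

```text
(no output)
```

View pics/s1.png

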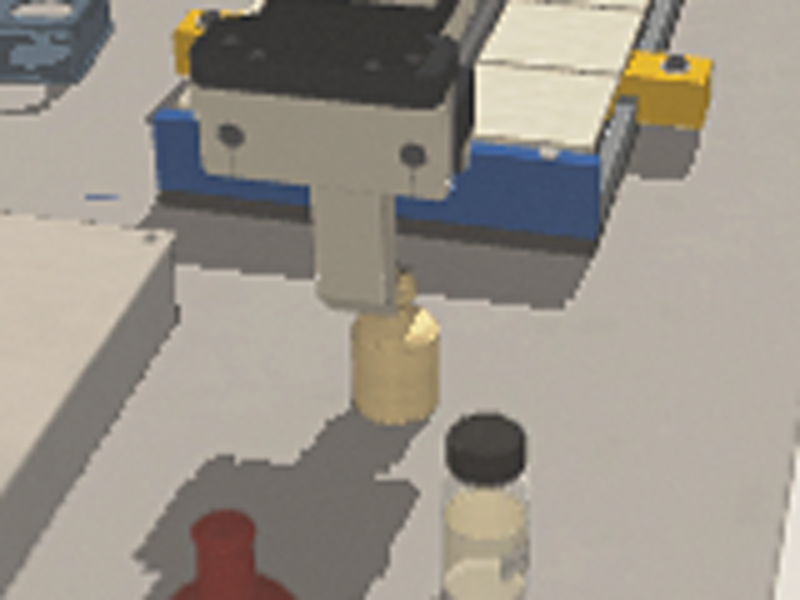

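The side crop shows the front finger at about x = 355 and the brass axis at x = 396. That matches the expected oblique offset for a centred gripper, so I'll descend.

Emit:
{"method": "servo_tool", "body": {"plan": "0 0 0 0 0 -0.02 -1; 0 0 0 0 0 -0.04 -1; 0 0 0 0 0 -0.055 -1; 0 0 0 0 0 -0.06 -1; 0 0 0 0 0 -0.06 -1"}}

```text
time_s: 6.9
position: [0.4551, 0.1431, 0.0316]
tool_rot: [3.141, 0.0, -0.001]
force: [0.4, 0.1, -0.9]
width: 0.0916
grip_force: 0.0
```

Emit:
{"method": "servo_tool", "body": {"plan": "0 0 0 0 0 0 0.5; 0 0 0 0 0 0 0.5; 0 0 0 0 0 0 0.5; 0 0 0 0 0 0 0.5; 0 0 0 0 0 0 0.5"}}

```text
time_s: 7.4
position: [0.4551, 0.1431, 0.0317]
tool_rot: [3.142, -0.0, -0.001]
force: [1.0, -1.2, -0.1]
width: 0.0566
grip_force: 0.0
```

Emit:
{"method": "servo_tool", "body": {"plan": "0 0 0 0 0 0 1; 0 0 0 0 0 0 1; 0 0 0 0 0 0 1; 0 0 0 0 0 0 1; 0 0 0 0 0 0 1"}}

```text
time_s: 7.9
position: [0.455, 0.1432, 0.0315]
tool_rot: [3.142, 0.0, -0.001]
force: [-0.1, 0.8, -0.2]
width: 0.0291
grip_force: 30.0
```

Emit:
{"method": "servo_tool", "body": {"plan": "0 0 0 0 0 0.02 1; 0 0 0 0 0 0.05 1; 0 0 0 0 0 0.08 1; 0 0 0 0 0 0.09 1; 0 0 0 0 0 0.09 1"}}

```text
time_s: 8.4
position: [0.4556, 0.1432, 0.1223]
tool_rot: [-3.141, -0.003, -0.001]
force: [0.6, -0.4, -2.1]
width: 0.0287
grip_force: 30.0
```

Emit:
{"method": "servo_tool", "body": {"plan": "0 0 0 0.008 -0.03 0 1; 0 0 0 0.015 -0.06 0 1; 0 0 0 0.02 -0.09 0 1; 0 0 0 0.025 -0.12 0 1; 0 0 0 0.03 -0.15 0 1"}}

```text
time_s: 8.9
position: [0.484, -0.0079, 0.1195]
tool_rot: [-3.141, 0.003, -0.001]
force: [0.0, -0.2, -2.2]
width: 0.0289
grip_force: 30.0
```

Emit:
{"method": "servo_tool", "body": {"plan": "0 0 0 0.004 -0.03 0 1; 0 0 0 0.009 -0.05 0 1; 0 0 0 0.009 -0.069 0 1; 0 0 0 0.009 -0.069 0 1; 0 0 0 0.009 -0.069 0 1"}}

```text
time_s: 9.4
position: [0.4931, -0.0756, 0.1199]
tool_rot: [-3.14, 0.003, -0.002]
force: [-0.6, 0.2, -2.5]
width: 0.0287
grip_force: 30.0
```

Emit:
{"method": "servo_tool", "body": {"plan": "0 0 0 0 0 -0.015 1; 0 0 0 0 0 -0.03 1; 0 0 0 0 0 -0.04 1; 0 0 0 0 0 -0.046 1; 0 0 0 0 0 -0.046 1"}}

```text
time_s: 9.9
position: [0.4935, -0.0752, 0.0747]
tool_rot: [-3.141, 0.002, -0.0]
force: [-1.4, 0.6, -0.9]
width: 0.0288
grip_force: 30.0
```

Emit:
{"method": "servo_tool", "body": {"plan": "0 0 0 0 0 -0.001 1; 0 0 0 0 0 -0.002 1; 0 0 0 0 0 -0.003 1; 0 0 0 0 0 -0.003 1; 0 0 0 0 0 -0.003 1"}}

```text
time_s: 10.4
position: [0.4941, -0.0759, 0.0726]
tool_rot: [3.141, -0.0, -0.001]
force: [-0.3, -0.4, -1.2]
width: 0.0293
grip_force: 30.0
```

Emit:
{"method": "servo_tool", "body": {"plan": "0 0 0 0 0 -0.0005 1; 0 0 0 0 0 -0.001 1; 0 0 0 0 0 -0.0015 1; 0 0 0 0 0 -0.0015 1; 0 0 0 0 0 -0.0015 1"}}

```text
time_s: 10.9
position: [0.4941, -0.0759, 0.0711]
tool_rot: [3.141, -0.0, -0.001]
force: [0.7, -0.5, 0.2]
width: 0.0289
grip_force: 30.0
```

Emit:
{"method": "servo_tool", "body": {"plan": "0 0 0 0 0 0 0.2; 0 0 0 0 0 0 0; 0 0 0 0 0 0 -0.2; 0 0 0 0 0 0 -0.5; 0 0 0 0 0 0 -0.5"}}

```text
time_s: 11.4
position: [0.494, -0.0759, 0.071]
tool_rot: [3.141, -0.0, -0.001]
force: [0.5, 0.5, -0.2]
width: 0.0643
grip_force: 0.0
```

Emit:
{"method": "servo_tool", "body": {"plan": "0 0 0 0 0 0 -1; 0 0 0 0 0 0 -1; 0 0 0 0 0 0.02 -1; 0 0 0 0 0 0.05 -1; 0 0 0 0 0 0.09 -1"}}

```text
time_s: 11.9
position: [0.493, -0.0756, 0.1607]
tool_rot: [-3.141, 0.004, -0.001]
force: [0.3, -0.3, -0.1]
width: 0.0917
grip_force: 0.0
```

Emit:
{"method": "servo_tool", "body": {"plan": "0 0 0 -0.02 -0.03 0.03 -1; 0 0 0 -0.04 -0.07 0.03 -1; 0 0 0 -0.06 -0.11 0.03 -1; 0 0 0 -0.08 -0.15 0.03 -1; 0 0 0 -0.1 -0.19 0.03 -1"}}

```text
time_s: 12.4
position: [0.393, -0.2672, 0.1912]
tool_rot: [3.141, -0.0, -0.0]
force: [1.0, -0.6, 0.1]
width: 0.0919
grip_force: 0.0
```

Emit:
{"method": "servo_tool", "body": {"plan": "0 0 0 -0.02 -0.03 0 -1; 0 0 0 -0.04 -0.06 0 -1; 0 0 0 -0.05 -0.08 0 -1; 0 0 0 -0.05 -0.08 0 -1; 0 0 0 -0.05 -0.08 0 -1"}}

```text
time_s: 12.9
position: [0.3438, -0.3457, 0.1908]
tool_rot: [-3.141, 0.0, -0.002]
force: [-0.4, 0.4, -0.8]
width: 0.0916
grip_force: 0.0
```

```bash
python3 -c "
from h import *
t=cam('top');s=cam('side')
a=cv2.resize(t['color'][125:245,300:460],None,fx=2.5,fy=2.5,interpolation=cv2.INTER_CUBIC)
b=cv2.resize(s['color'][120:240,240:400],None,fx=2.5,fy=2.5,interpolation=cv2.INTER_CUBIC)
cv2.imwrite('pics/end.png',np.hstack([a,b])[:,:,::-1])
print(telemetry.sense()['joint_velocities'])"
```

```text
[ 0.00991711 -0.00246281 -0.00038403 -0.00377432  0.00018824 -0.00374388]
```

View pics/end.png

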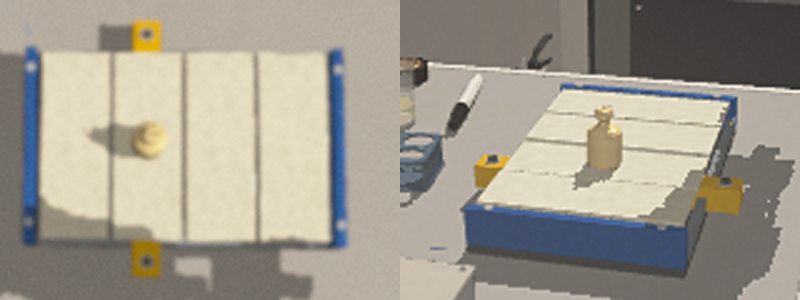

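The final picture shows the weight upright on the ribbed board, at (150,140) in the top half and on the line between the rib ends at x = 146. The robot is clear of it.

```bash
python3 -c "
from cell import order
print(order.sign_off())"
```

```text
the job is handed in; nothing more can be done
None
```

I pressed the ribbed board (second from the left) until it went stiff at about 11 N and let it up. The brass weight now stands upright on it over the rib, released, with the robot clear, and the job was handed in at about 13 s; no verdict was returned.

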